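# Shredder guard interlock check

### The job

Check the guard interlock of the little sample shredder: first, with the guard shut, press the narrow push button on the control station fully down and let it come up again (never the broad palm button beside it). Then take the shredder's guard by its bar handle, raise it to 40 degrees, where it lines up with the sloping steel index arms at its sides, and finish while still holding it there by the bar, because it would spring shut. Leave everything else on the table where it is.

Things in the scene. Friction and masses are not known exactly. Their poses are not given: they have to be found in the camera images.
- shredder: Bench shredder, fixed: grey open chamber 220 x 240 mm, rim 120 mm above the table, a dark motor box 115 mm high behind it. Origin on the table under the chamber's centre; x points from handle side to hinge side, y along the hinge, z up. Front wall at x = -110 mm. At y = +-131 mm a steel index arm, 130 mm long, slopes up from the hinge towards the handle side at 40 degrees.
- guard_hinge (a point): Middle of the guard's hinge line, 110 mm behind the chamber's centre and 125 mm above the table. The hinge line runs along the shredder's y axis. Axes as shredder; it does not move with the guard.
- guard (a joint): Opening angle of the guard in rad: 0 shut (level), growing as the handle side rises; stop at 1.3. 40 degrees is 0.698. The guard is a clear panel with steel edging, 220 x 240 mm, 9 mm thick, about 0.5 kg in all; gravity and a spring close it from any angle (about 3 to 7 N at the bar).
- bar_middle (a point): The guard's bar handle: round steel bar 12 mm thick, 130 mm long, parallel to the hinge, on two side arms (y = +-65 mm) in the guard's plane; axis 280 mm from the hinge line, 60 mm in front of guard edge and front wall, free space above and below. Turns with the guard. Point at the bar's middle, 125 mm above the table when shut; x towards the hinge, y along the bar.
- test_button_top (a point): Centre of the top face of the narrow push button: black, 28 mm across, in a 44 mm steel collar that is 12 mm high; its top stands 10 mm above the collar when up and 72 mm above the table. It is at the robot-side end of the control station. Pressed straight down.
- test_button (a joint): Travel of the narrow push button in m: 0 up, 0.006 fully down (about 5 N); its spring lifts it again.
- palm_button (a joint): Travel of the broad palm button in m: 0 up, 0.006 fully down. Leave it alone.
- station: Control station, fixed, a grey box 170 x 90 mm, 50 mm high, to the left or the right of the shredder. Origin under its centre, x along its length. On top: the narrow push button at x = -45 mm; a broad black mushroom-headed palm button, 50 mm across, 83 mm above the table, at x = +45 mm.
- tray_mid (a point): Green open tray 190 x 130 mm, 50 mm high, loose, on the other side of the shredder from the station; point at its centre, half-way up. Bystander.
- cell_mid (a point): Steel battery block 50 x 26 x 17 mm lying in the green tray; its centre. Bystander.
- collar_mid (a point): Brass collar 36 mm across, 14 mm high, lying in the green tray; its centre. Bystander.
- jar_mid (a point): Sample jar, 68 mm across, 100 mm high, standing; its centre. Bystander.
- can_mid (a point): Aluminium can, 66 mm across, 115 mm high, standing; its centre. Bystander.
- brush_grip (a point): Flat hand brush, under 30 mm high, lying crosswise on the table in front of the shredder, it may lie below the bar; its grip. Bystander.
Things that resemble listed ones, but are neither listed nor needed, are in the scene too. There is more than one size of the station; the one meant has the size given above.

How it is judged:
On the way, in this order (a step that is already met when the one before it is completed fails the run):
1. narrow button fully down, guard shut (value of joint test_button above 0.005 m and value of joint guard below 0.06 rad).
2. narrow button let up again, guard still shut (value of joint test_button below 0.0015 m and value of joint guard below 0.06 rad), for 0.1 s.
3. guard held by its bar at 40 degrees (value of joint guard between 0.593 and 0.803 rad and velocity of joint guard between -0.1 and 0.1 rad/s and (contact force between the fingers and guard_c1 above 1 N or contact force between the fingers and guard_c2 above 1 N or contact force between the fingers and guard_c3 above 1 N)), for 0.3 s.
At the end, for the whole second after the job is handed in: The program ends with the fingers holding the guard's bar (contact over 1 N) and the guard steady at 40 degrees, give or take 6 (0.593 to 0.803 rad, under 0.1 rad/s); both buttons are up (narrow one within 1.5 mm, palm button within 2 mm) (all of step 3 and value of joint test_button below 0.0015 m and value of joint palm_button below 0.002 m); the arm keeps its last pose, push and grip.
It fails at once if palm button pressed (over 3 mm) (value of joint palm_button above 0.003 m).
It fails at once if a bystander moved by more than 40 mm (distance of any of tray_mid, cell_mid, collar_mid, jar_mid, can_mid, brush_grip from where it was at the start of the episode above 0.04 m).
It also fails if it takes over 45 s, if anything falls off the work surface, if the arm or the gripper's body presses on something with over 40 N, if the wrist force passes 120 N, or if a joint passes its speed limit or range.

### The arm

A 7-joint arm with a two-finger parallel gripper is mounted at the origin on the work surface. World frame = base frame: x ahead of the robot, y to its left, z up, the work surface at z = 0. Lengths are in m, angles in rad, forces in N, time in s.
With the tool pointing down it reaches from about 0.425 to 0.875 m from the base axis. Payload 8.4 kg.
Tool frame: the origin (TCP) lies between the finger pads; the fingertips stand tips_ahead ahead of it and the grasp point (between the pads) lies 11 mm behind it (tips_ahead is the distance from the TCP to the fingertips, in m); x points along the fingers, y is the direction in which the jaws open and shut, and the axes are right-handed (so a half turn about x gives the same grasp; the last joint's range is limited). The gripper opens to 85 mm and grips with 20 to 120 N. Pads are 22 mm wide; open, the fingers measure 114 mm over their backs; the gripper's body (76 mm by 85 mm) begins 54 mm behind the grasp point. The pads swing forward as they close: fully open they stand 13 mm farther back than shut.
Start: joints at [1.044, 0.333, 0.04, 1.465, -0.013, 1.343, -0.059], TCP at [0.27, -0.591, 0.239] pointing down, gripper open.
Joint ranges: [-2.58, 2.58], [-0.38, 2.09], [-1.3, 1.39], [0.25, 2.4], [-1.5, 4.64], [0.08, 2.09], [-2.65, 2.65]. Speed limits (rad/s): [2.22, 2.22, 2.79, 2.79, 3.14, 3.14, 3.14].

### API

Orientations are given as a unit quaternion [w, x, y, z].
In Python, from bench import * gives the robot as it stands.
- The arm moves only by the tool send_rows, never from a script. Its argument "commands" is a list of rows, each an object with "fingers": the closure, from -1 (fully open) to 1 (shut); "xyz": the shift along the tool's x, y, z in mm, a list of three; "twist": the turn about the tool's x in units of 8 degrees (1.0 is 8 degrees). In form: [{"fingers": fingers, "xyz": [x, y, z], "twist": twist}, ...]. A call has 1 to 5 rows; each row is the pose to reach, as a shift and turn from the pose commanded when the call began, along the tool's axes at that moment; what a row does not reach only later rows make up. A row lasts 1/10 s, in which the tool goes at most 50 mm and 8.59 degrees, less where a joint would pass 70% of its speed; a pose out of reach is approached as far as the arm can. A call with a gripper value outside its range is refused whole. The fingers move at their own pace and stop on an object; the grip force is fixed at half the most. Time passes only in rows, so rows that repeat a pose let the fingers close. It gives the time, the measured TCP pose, the force and the opening at its end, in the units of the state.
- state(): the state, without advancing time (a new reading comes with each control period).
- capture(name): name is "side" or "top"; returns (picture, depth): 420x560x3 uint8, blue, green, red; 420x560 float32, m along the optical axis (not along the pixel's ray), 0 where there is no reading.
- calibration(name): a dict with "vertical_fov" (degrees; the focal length in pixels is half the picture's height over the tangent of half this angle, whatever the lens; pixels are square), "cx", "cy" (the principal point, pixels), "extrinsics" (4x4, takes a point from camera to world coordinates). Camera axes: x right, y down, z forward; pixel columns grow to the right and rows downward; lengths in m; the calibration is good to about 2 mm. A picture is of the moment at which its call begins. calibration takes no time and is no camera call.
- close_job(): hands the job in, once; it reports no verdict.
The state is a dict: "t": time; "qpos": joint angles; "dq": joint speeds; "tau": joint torques, N m; "ee_pos": TCP position; "ee_rot": TCP orientation; "ft_force": force on the tool from outside, world axes, zero at the start; "wrist_torque": the same for the moment, N m; "gripper_width": finger opening in m.
Only numpy, scipy, OpenCV 4.12 (cv2) and the standard library are available. Lean on these libraries where they do the work, as an engineer would, in place of code of your own. Each camera call takes 0.05 s, during which the arm holds its last target. There are 200 camera calls.

## Working session

There is one attempt and no reset: what is moved stays moved. The work goes in short steps, Python scripts to look and compute and a tool call to move; the robot and the scene stay as the last step left them, time stands still between calls to the robot, and variables do not carry over. Pictures are saved under pics/ and viewed, about 8 in all and at most 12, crops included, and the job is handed in when it is done.

Besides the shell and the picture viewer there is one more tool, called after ">>>" in YAML: its name, and indented under it one key for each argument. send_rows: Moves the arm, as the interface text tells. Its arguments: {"type":"object","properties":{"commands":{"type":"array","items":{"type":"object","properties":{"fingers":{"type":"number"},"xyz":{"type":"array","items":{"type":"number"}},"twist":{"type":"number"}}}}},"required":["commands"]}

```bash
mkdir -p pics; cat > h.py <<'E'
from bench import *
import numpy as np, cv2
def K(n):
    c=calibration(n); return 210/np.tan(np.radians(c['vertical_fov'])/2),c['cx'],c['cy'],np.array(c['extrinsics'])
def cloud(n,d):
    f,cx,cy,T=K(n); v,u=np.mgrid[0:420,0:560]
    P=np.stack([(u-cx)/f*d,(v-cy)/f*d,d],-1)@T[:3,:3].T+T[:3,3]; P[d==0]=np.nan; return P
def proj(n,p):
    f,cx,cy,T=K(n); q=(np.array(p)-T[:3,3])@T[:3,:3]; return f*q[...,0]/q[...,2]+cx,f*q[...,1]/q[...,2]+cy
E
python3 - <<'E'
from h import *
for n in ('side','top'):
    p,d=capture(n); cv2.imwrite(f'pics/{n}0.png',p); np.save(f'{n}0.npy',cloud(n,d)); print(n,calibration(n))
print(state())
E
```

```text
side {'vertical_fov': 47.10775337774359, 'cx': 280.09164895357804, 'cy': 205.84308323028176, 'extrinsics': array([[-0.99623991, -0.04892415,  0.07150152,  0.41983812],
       [-0.0859471 ,  0.66206802, -0.74449918,  0.84832457],
       [-0.01091488, -0.74784515, -0.66378347,  0.90170008],
       [ 0.        ,  0.        ,  0.        ,  1.        ]])}
top {'vertical_fov': 47.15360013237838, 'cx': 282.44747861666616, 'cy': 208.44657750163063, 'extrinsics': array([[ 2.65499259e-02, -9.88220768e-01,  1.50714352e-01,
         2.57702876e-01],
       [-9.99646429e-01, -2.64659336e-02,  2.56348159e-03,
        -4.51567004e-02],
       [ 1.45551028e-03, -1.50729124e-01, -9.88574030e-01,
         1.56650670e+00],
       [ 0.00000000e+00,  0.00000000e+00,  0.00000000e+00,
         1.00000000e+00]])}
{'t': 0.1, 'qpos': array([ 1.04381713,  0.33384548,  0.03988057,  1.46615212, -0.01339042,
        1.34332516, -0.05846416]), 'dq': array([ 1.56317238e-03, -2.23481773e-03,  8.45108198e-05,  2.28500251e-04,
       -1.24761203e-03,  1.68528820e-03, -1.85336973e-04]), 'tau': array([ 4.31553679e-03, -6.60006523e+01,  1.37033913e+00, -4.06476331e+01,
        1.71016791e-02,  8.84903711e-03, -1.67076490e-05]), 'ee_pos': array([ 0.2694604 , -0.59108123,  0.23852196]), 'ee_rot': array([-0.14960143, -0.69084496, -0.15059396,  0.69113972]), 'ft_force': array([-0.90141163,  0.45577426,  0.30589146]), 'wrist_torque': array([ 0.02138097, -0.00197672, -0.00501098]), 'gripper_width': 0.0856572441249684}
```

View pics/top0.png

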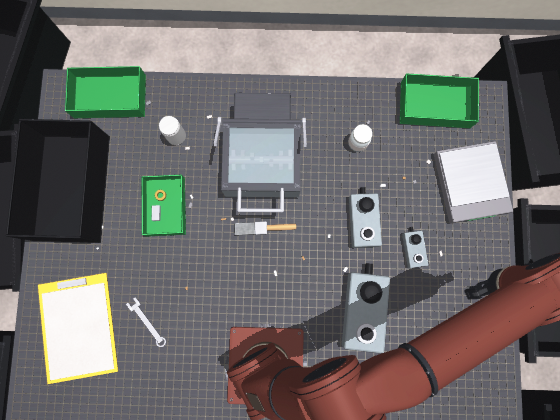

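View pics/side0.png

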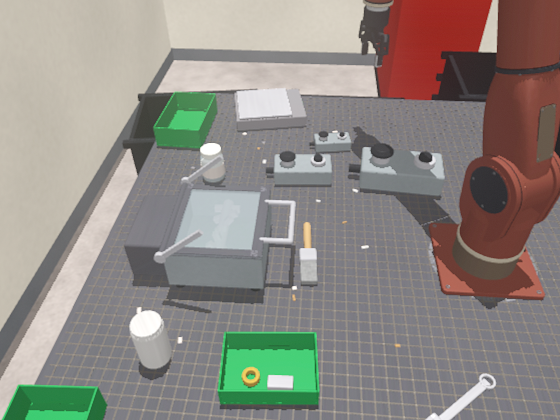

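Top view: there are three stations, at (365,220), (365,312) and (415,249). By length they measure about 54, 82 and 37 px at roughly 3.1 mm/px, so the one at (365,220) fits 170 x 90 mm. Its narrow button is at (367,234) and the palm button at (366,205). The guard bar is at (260,210), with the brush just in front of it. I'll check this numerically and in a crop.

```bash
python3 - <<'E'
from h import *
P=np.load('top0.npy'); im=cv2.imread('pics/top0.png')
def rect(m,name):
    q=P[m][:,:2].astype(np.float32); r=cv2.minAreaRect(q); print(name,len(q),np.round(r[0],4),np.round(r[1],4),round(r[2],1),'zmed',np.nanmedian(P[m][:,2]).round(4))
v,u=np.mgrid[0:420,0:560]; z=P[...,2]
box=lambda a,b,c,d:(u>=a)&(u<=b)&(v>=c)&(v<=d)&np.isfinite(z)
rect(box(343,388,185,252)&(z>.04)&(z<.058),'station mid')
rect(box(335,395,268,360)&(z>.04)&(z<.09),'station big')
rect(box(400,430,228,272)&(z>.02)&(z<.06),'station small')
s=box(343,388,185,252)
rect(s&(v<217)&(z>.074),'palm'); rect(s&(v>220)&(z>.066),'narrow top'); rect(s&(v>220)&(z>.057),'narrow collar')
rect(box(232,288,186,216)&(z>.105),'bar+arms'); rect(box(232,288,203,218)&(z>.105),'bar')
rect(box(215,305,115,200)&(z>.105)&(z<.14),'guard+rim')
rect(box(230,300,215,240)&(z>.008)&(z<.06),'brush')
rect(box(345,380,120,155)&(z>.05),'jar R'); rect(box(155,190,112,150)&(z>.05),'jar L')
# index arms
for a,b in((208,222),(296,310)):
    m=box(a,b,115,180)&(z>.14); print('arm',P[m].min(0).round(3),P[m].max(0).round(3))
c=[cv2.resize(im[a:b,l:r],(390,420),interpolation=cv2.INTER_CUBIC) for a,b,l,r in((183,255,335,402),(150,240,220,304))]
cv2.imwrite('pics/crop1.png',np.hstack(c))
E
```

```text
station mid 1155 [ 0.461  -0.3071] [0.1701 0.0908] 3.8 zmed 0.0494
station big 2647 [ 0.1828 -0.3086] [0.1252 0.2518] 85.3 zmed 0.0688
station small 705 [ 0.3791 -0.4685] [0.1249 0.0633] 9.9 zmed 0.0347
palm 164 [ 0.5061 -0.3027] [0.0452 0.045 ] 0.9 zmed 0.0798
narrow top 72 [ 0.4171 -0.3108] [0.0348 0.0373] 0.3 zmed 0.0719
narrow collar 159 [ 0.4103 -0.3055] [0.0892 0.0563] 80.8 zmed 0.0647
bar+arms 650 [0.5047 0.0285] [0.0814 0.1724] 1.7 zmed 0.1282
bar 223 [0.4782 0.0267] [0.0283 0.1396] 1.6 zmed 0.1286
guard+rim 6008 [0.6384 0.0277] [0.2775 0.2695] 1.6 zmed 0.1278
brush 584 [0.4311 0.0156] [0.0818 0.2117] 1.5 zmed 0.0175
jar R 400 [ 0.7257 -0.2859] [0.0638 0.0637] 12.2 zmed 0.0976
jar L 454 [0.733  0.3222] [0.0628 0.0647] 60.3 zmed 0.1124
arm [0.646 0.148 0.14 ] [0.749 0.166 0.216]
arm [ 0.651 -0.106  0.141] [ 0.749 -0.097  0.215]
```

View pics/crop1.png

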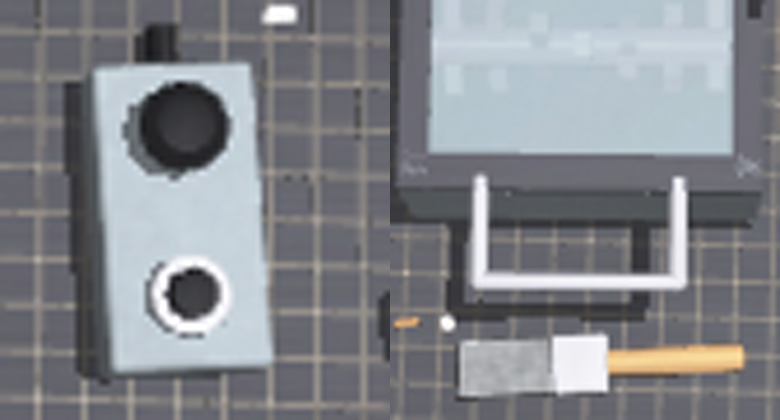

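The 170 x 91 mm fit confirms the middle station. Its narrow button is at about (0.417,-0.311), in the ring-shaped collar at crop (190,293). The palm button is the broad one at crop (183,127). The bar is at about (0.470,0.027). Next I'll work out the tool-frame shifts.

```bash
cat >> h.py <<'E'
from scipy.spatial.transform import Rotation as R
def plan(*targets,yaw=None):
    s=state(); w,x,y,z=s['ee_rot']; M=R.from_quat([x,y,z,w]).as_matrix()
    print('pos',s['ee_pos'].round(4),'F',s['ft_force'].round(1),'w',s['gripper_width'].round(4),'t',s['t'])
    for t in targets: print(t,'->tool mm',(M.T@(np.array(t)-s['ee_pos'])*1000).round(1))
    if yaw is not None:
        g=np.array([np.cos(yaw),np.sin(yaw),0]); b=M.T@g
        a=np.degrees(np.arctan2(b[2],b[1])); a=(a+90)%180-90; print('twist deg',a.round(1),'units',(a/8).round(2))
    return M
E
python3 - <<'E'
from h import *
import bench
print([n for n in dir(bench) if not n.startswith('__')], getattr(bench,'tips_ahead',None))
print(plan((.417,-.3105,.2385),(.417,-.3105,.12),yaw=np.radians(1.6)).round(3))
E
```

```text
['Unreachable', 'calibration', 'capture', 'close_job', 'state', 'tips_ahead'] 0.008Traceback (most recent call last):
  File "<stdin>", line 4, in <module>
  File "h.py", line 13, in plan
    print('pos',s['ee_pos'].round(4),'F',s['ft_force'].round(1),'w',s['gripper_width'].round(4),'t',s['t'])
                                                                    ^^^^^^^^^^^^^^^^^^^^^^^^
AttributeError: 'float' object has no attribute 'round'
```

```bash
sed -i "s/s\['gripper_width'\].round(4)/round(s['gripper_width'],4)/" h.py; python3 - <<'E'
from h import *
print(plan((.417,-.3105,.2385),(.417,-.3105,.12),yaw=np.radians(1.6)).round(3))
E
```

```text
pos [ 0.2695 -0.5911  0.2385] F [-0.9  0.5  0.3] w 0.0857 t 0.1
(0.417, -0.3105, 0.2385) ->tool mm [   0.3 -194.1 -250.6]
(0.417, -0.3105, 0.12) ->tool mm [ 118.8 -193.9 -250.7]
twist deg -67.1 units -8.39
[[-0.001  0.415 -0.91 ]
 [ 0.001 -0.91  -0.415]
 [-1.    -0.001  0.   ]]
```

>>> send_rows:
  commands:
    - {"fingers": 1,"xyz": [0,-40,-50],"twist": -1}
    - {"fingers": 1,"xyz": [0,-80,-100],"twist": -2}
    - {"fingers": 1,"xyz": [0,-115,-150],"twist": -3}
    - {"fingers": 1,"xyz": [0,-150,-195],"twist": -4}
    - {"fingers": 1,"xyz": [0,-170,-225],"twist": -5}

```text
t: 0.6
ee_pos: [0.3882, -0.3692, 0.2391]
ee_rot: [-0.379, -0.597, -0.379, 0.597]
ft_force: [0.6, -0.7, -0.2]
gripper_width: 0.0125
```

```bash
python3 - <<'E'
from h import *
plan((.417,-.3105,.2385),(.417,-.3105,.1),yaw=np.radians(1.6))
E
```

```text
pos [ 0.3882 -0.3692  0.2391] F [ 0.6 -0.7 -0.2] w 0.0125 t 0.6
(0.417, -0.3105, 0.2385) ->tool mm [  0.6   1.1 -65.4]
(0.417, -0.3105, 0.1) ->tool mm [139.1   1.1 -65.4]
twist deg -26.8 units -3.35
```

>>> send_rows:
  commands:
    - {"fingers": 1,"xyz": [0,0,-20],"twist": -1}
    - {"fingers": 1,"xyz": [0,0,-35],"twist": -2}
    - {"fingers": 1,"xyz": [0,0,-35],"twist": -3}
    - {"fingers": 1,"xyz": [0,0,-35],"twist": -3.4}
    - {"fingers": 1,"xyz": [0,0,-35],"twist": -3.4}

```text
t: 1.1
ee_pos: [0.4028, -0.3394, 0.239]
ee_rot: [0.507, 0.492, 0.508, -0.492]
ft_force: [0.4, -0.5, 0.3]
gripper_width: 0.0002
```

>>> send_rows:
  commands:
    - {"fingers": 1,"xyz": [0,0,0],"twist": 0}
    - {"fingers": 1,"xyz": [0,0,0],"twist": 0}
    - {"fingers": 1,"xyz": [0,0,0],"twist": 0}

```text
t: 1.4
ee_pos: [0.4028, -0.3397, 0.2392]
ee_rot: [0.507, 0.493, 0.507, -0.493]
ft_force: [0.5, -1.0, -0.3]
gripper_width: 0.0006
```

```bash
python3 - <<'E'
from h import *
print(plan((.417,-.3105,.1),yaw=np.radians(1.6)).round(2))
E
```

```text
pos [ 0.4028 -0.3397  0.2392] F [ 0.5 -1.  -0.3] w 0.0006 t 1.4
(0.417, -0.3105, 0.1) ->tool mm [139.2  15.  -28.7]
twist deg 0.0 units 0.01
[[-0.    1.    0.03]
 [ 0.    0.03 -1.  ]
 [-1.   -0.   -0.  ]]
```

>>> send_rows:
  commands:
    - {"fingers": 1,"xyz": [0,15,-29],"twist": 0}
    - {"fingers": 1,"xyz": [45,15,-29],"twist": 0}
    - {"fingers": 1,"xyz": [90,15,-29],"twist": 0}
    - {"fingers": 1,"xyz": [130,15,-29],"twist": 0}
    - {"fingers": 1,"xyz": [139,15,-29],"twist": 0}

```text
t: 1.9
ee_pos: [0.4146, -0.3086, 0.0962]
ee_rot: [0.505, 0.492, 0.51, -0.493]
ft_force: [-0.3, 0.2, -0.2]
gripper_width: 0.0002
```

```bash
python3 - <<'E'
from h import *
plan((.417,-.3105,.08),(.417,-.3105,.073))
p,d=capture('side'); u,v=map(int,proj('side',np.array([.44,-.31,.08])))
cv2.imwrite('pics/c2.png',cv2.resize(p[v-60:v+50,u-80:u+80],None,fx=4,fy=4,interpolation=cv2.INTER_CUBIC)); print(u,v)
E
```

```text
pos [ 0.4146 -0.3086  0.0962] F [-0.3  0.2 -0.2] w 0.0002 t 1.9
(0.417, -0.3105, 0.08) ->tool mm [16.2  2.4  2.1]
(0.417, -0.3105, 0.073) ->tool mm [23.2  2.5  2.1]
310 153
```

View pics/c2.png

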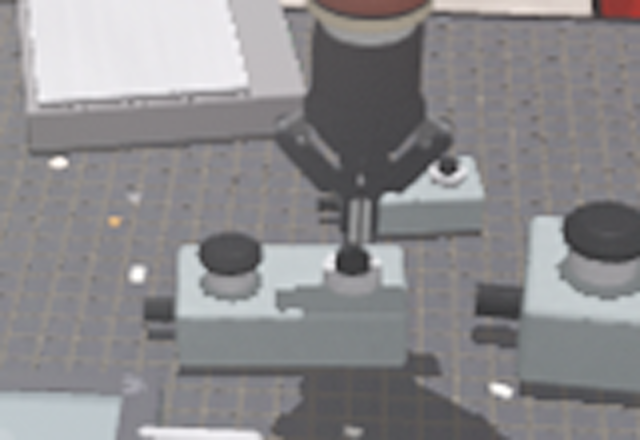

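Side crop: the closed fingertips (360,235) are right above the narrow button (350,260), well clear of the palm button (230,250). I'll press in steps.

>>> send_rows:
  commands:
    - {"fingers": 1,"xyz": [8,2,2],"twist": 0}
    - {"fingers": 1,"xyz": [14,2,2],"twist": 0}
    - {"fingers": 1,"xyz": [18,2,2],"twist": 0}
    - {"fingers": 1,"xyz": [21,2,2],"twist": 0}
    - {"fingers": 1,"xyz": [21,2,2],"twist": 0}

```text
t: 2.45
ee_pos: [0.4195, -0.3124, 0.0797]
ee_rot: [0.508, 0.493, 0.507, -0.492]
ft_force: [0.5, -1.6, 1.4]
gripper_width: 0.0
```

>>> send_rows:
  commands:
    - {"fingers": 1,"xyz": [2,0,0],"twist": 0}
    - {"fingers": 1,"xyz": [4,0,0],"twist": 0}
    - {"fingers": 1,"xyz": [6,0,0],"twist": 0}
    - {"fingers": 1,"xyz": [6.5,0,0],"twist": 0}
    - {"fingers": 1,"xyz": [6.5,0,0],"twist": 0}

```text
t: 2.95
ee_pos: [0.4196, -0.3125, 0.074]
ee_rot: [0.508, 0.492, 0.507, -0.493]
ft_force: [-2.8, 1.9, 13.7]
gripper_width: 0.0002
```

>>> send_rows:
  commands:
    - {"fingers": 1,"xyz": [1,0,0],"twist": 0}
    - {"fingers": 1,"xyz": [1,0,0],"twist": 0}

```text
t: 3.15
ee_pos: [0.4197, -0.3125, 0.0738]
ee_rot: [0.508, 0.492, 0.507, -0.493]
ft_force: [-6.3, 4.7, 22.6]
gripper_width: 0.0004
```

It's on the hard stop: force rose 9 N for 0.2 mm of travel. I'll lift straight up.

>>> send_rows:
  commands:
    - {"fingers": 1,"xyz": [-10,0,0],"twist": 0}
    - {"fingers": 1,"xyz": [-30,0,0],"twist": 0}
    - {"fingers": 1,"xyz": [-75,0,0],"twist": 0}
    - {"fingers": 0,"xyz": [-120,0,0],"twist": 0}
    - {"fingers": 0,"xyz": [-160,0,0],"twist": 0}

```text
t: 3.65
ee_pos: [0.4189, -0.3119, 0.2337]
ee_rot: [0.507, 0.492, 0.507, -0.492]
ft_force: [0.7, -0.9, 0.7]
gripper_width: 0.0282
```

```bash
python3 - <<'E'
from h import *
plan((.470,.027,.235),(.470,.027,.114),yaw=np.radians(1.6))
p,d=capture('top'); P=cloud('top',d); z=P[...,2]
m=(abs(P[...,0]-.417)<.02)&(abs(P[...,1]+.3105)<.02)&(z>.055); print('button z',np.nanmax(z[m]) if m.any() else None)
P=np.load('top0.npy')
# bar axis: along central columns between side arms
m=(abs(P[...,1]-.027)<.045)&(P[...,0]>.44)&(P[...,0]<.51)&(P[...,2]>.105)
q=P[m]; print('bar',q.mean(0),q.min(0),q.max(0),len(q))
Q=np.load('side0.npy'); m=(abs(Q[...,1]-.027)<.045)&(Q[...,0]>.44)&(Q[...,0]<.51)&(Q[...,2]>.105)
q=Q[m]; print('bar side',q.mean(0),q.min(0),q.max(0),len(q))
E
```

```text
pos [ 0.4189 -0.3119  0.2337] F [ 0.7 -0.9  0.7] w 0.0282 t 3.65
(0.47, 0.027, 0.235) ->tool mm [  -1.2   61.2 -337.2]
(0.47, 0.027, 0.114) ->tool mm [ 119.8   61.2 -337.2]
twist deg 0.1 units 0.01
button z 0.6455324124557412
bar [0.47071403 0.02801423 0.12828656] [ 0.46532922 -0.01623404  0.11997236] [0.47745352 0.07185598 0.13609474] 112
bar side [0.4714019  0.02732129 0.1294376 ] [ 0.46541513 -0.01786225  0.12326383] [0.47818351 0.07110817 0.13456076] 136
```

Bar axis is at (0.471,0.0275,0.125), with both cameras agreeing. I'll move over it.

>>> send_rows:
  commands:
    - {"fingers": 0,"xyz": [0,8,-45],"twist": 0}
    - {"fingers": 0,"xyz": [0,16,-90],"twist": 0}
    - {"fingers": 0,"xyz": [0,24,-135],"twist": 0}
    - {"fingers": 0,"xyz": [0,32,-180],"twist": 0}
    - {"fingers": 0,"xyz": [0,40,-225],"twist": 0}

```text
t: 4.2
ee_pos: [0.452, -0.0842, 0.2314]
ee_rot: [0.507, 0.492, 0.507, -0.493]
ft_force: [1.3, 0.5, 0.1]
gripper_width: 0.0428
```

>>> send_rows:
  commands:
    - {"fingers": 0,"xyz": [0,8,-45],"twist": 0}
    - {"fingers": 0,"xyz": [0,16,-85],"twist": 0}
    - {"fingers": 0,"xyz": [0,21,-112],"twist": 0}
    - {"fingers": 0,"xyz": [0,21,-112],"twist": 0}
    - {"fingers": 0,"xyz": [0,21,-112],"twist": 0}

```text
t: 4.7
ee_pos: [0.4698, 0.0266, 0.2314]
ee_rot: [0.508, 0.492, 0.508, -0.492]
ft_force: [0.2, -1.0, -0.4]
gripper_width: 0.0424
```

```bash
python3 - <<'E'
from h import *
plan((.471,.027,.17),(.471,.027,.114),yaw=np.radians(1.6))
E
```

```text
pos [0.4698 0.0266 0.2314] F [ 0.2 -1.  -0.4] w 0.0424 t 4.7
(0.471, 0.027, 0.17) ->tool mm [61.4  1.3 -0.3]
(0.471, 0.027, 0.114) ->tool mm [117.4   1.3  -0.3]
twist deg 0.2 units 0.02
```

>>> send_rows:
  commands:
    - {"fingers": 0,"xyz": [40,1.3,0],"twist": 0}
    - {"fingers": 0,"xyz": [70,1.3,0],"twist": 0}
    - {"fingers": 0,"xyz": [95,1.3,0],"twist": 0}
    - {"fingers": 0,"xyz": [117,1.3,0],"twist": 0}
    - {"fingers": 0,"xyz": [117,1.3,0],"twist": 0}

```text
t: 5.2
ee_pos: [0.4691, 0.0248, 0.112]
ee_rot: [0.505, 0.492, 0.508, -0.494]
ft_force: [-0.8, -0.5, -0.6]
gripper_width: 0.0423
```

>>> send_rows:
  commands:
    - {"fingers": 1,"xyz": [0,0,0],"twist": 0}
    - {"fingers": 1,"xyz": [0,0,0],"twist": 0}
    - {"fingers": 1,"xyz": [0,0,0],"twist": 0}
    - {"fingers": 1,"xyz": [0,0,0],"twist": 0}
    - {"fingers": 1,"xyz": [0,0,0],"twist": 0}

```text
t: 5.7
ee_pos: [0.4726, 0.0262, 0.1158]
ee_rot: [0.508, 0.493, 0.506, -0.492]
ft_force: [4.3, -2.7, 2.0]
gripper_width: 0.0101
```

```bash
python3 - <<'E'
from h import *
M=plan()
import numpy as np
hx,hz=.471+.28,.125
s=state(); p=s['ee_pos']; r=p-[.471,.027,.125]; print('offset',r.round(4))
u=np.array([np.cos(np.radians(1.6)),np.sin(np.radians(1.6)),0])
for a in range(4,41,4):
    t=np.radians(a); dw=.28*(1-np.cos(t))*u+np.array([0,0,.28*np.sin(t)]); print(a,(M.T@dw*1000).round(1))
E
```

```text
pos [0.4726 0.0262 0.1158] F [ 4.3 -2.7  2. ] w 0.0101 t 5.7
offset [ 0.0016 -0.0008 -0.0092]
4 [-19.5   0.7   0. ]
8 [-39.    2.8   0. ]
12 [-58.2   6.3   0. ]
16 [-77.1  11.1   0.1]
20 [-95.7  17.2   0.1]
24 [-1.138e+02  2.450e+01  1.000e-01]
28 [-1.314e+02  3.310e+01  1.000e-01]
32 [-1.483e+02  4.300e+01  1.000e-01]
36 [-164.4   53.9    0.2]
40 [-179.8   66.     0.2]
```

Gripped at 10 mm width, so the bar is held. I'll raise it along the arc.

>>> send_rows:
  commands:
    - {"fingers": 1,"xyz": [-10,0.2,0],"twist": 0}
    - {"fingers": 1,"xyz": [-24.5,1,0],"twist": 0}
    - {"fingers": 1,"xyz": [-39,2.8,0],"twist": 0}
    - {"fingers": 1,"xyz": [-48.6,4.3,0],"twist": 0}
    - {"fingers": 1,"xyz": [-58.2,6.3,0],"twist": 0}

```text
t: 6.2
ee_pos: [0.4779, 0.0263, 0.1733]
ee_rot: [0.508, 0.493, 0.507, -0.493]
ft_force: [3.3, -2.2, -5.4]
gripper_width: 0.0095
```

```bash
python3 - <<'E'
from h import *
plan(); p=state()['ee_pos']; print('angle',np.degrees(np.arcsin((p[2]-.1158)/.28)))
E
```

```text
pos [0.4779 0.0263 0.1733] F [ 3.3 -2.2 -5.4] w 0.0095 t 6.2
angle 11.845396773888071
```

>>> send_rows:
  commands:
    - {"fingers": 1,"xyz": [-10,2.3,0],"twist": 0}
    - {"fingers": 1,"xyz": [-18.9,4.8,0],"twist": 0}
    - {"fingers": 1,"xyz": [-37.5,10.9,0],"twist": 0}
    - {"fingers": 1,"xyz": [-46.5,14.5,0],"twist": 0}
    - {"fingers": 1,"xyz": [-55.6,18.2,0],"twist": 0}

```text
t: 6.7
ee_pos: [0.4944, 0.0266, 0.2281]
ee_rot: [0.507, 0.491, 0.508, -0.494]
ft_force: [-3.6, -3.8, -3.0]
gripper_width: 0.0098
```

>>> send_rows:
  commands:
    - {"fingers": 1,"xyz": [-8.8,4.3,0],"twist": 0}
    - {"fingers": 1,"xyz": [-17.6,8.6,0],"twist": 0}
    - {"fingers": 1,"xyz": [-26,13.5,0],"twist": 0}
    - {"fingers": 1,"xyz": [-34.5,18.5,0],"twist": 0}
    - {"fingers": 1,"xyz": [-34.5,18.5,0],"twist": 0}

```text
t: 7.2
ee_pos: [0.5117, 0.0269, 0.263]
ee_rot: [0.506, 0.49, 0.509, -0.495]
ft_force: [-16.5, -6.4, 5.3]
gripper_width: 0.0097
```

```bash
python3 - <<'E'
from h import *
plan(); p=state()['ee_pos']; print('angle',np.degrees(np.arcsin((p[2]-.1158)/.28)))
for n in ('side',):
    im,d=capture(n); cv2.imwrite('pics/s3.png',cv2.resize(im[120:330,100:380],None,fx=2.8,fy=2.8,interpolation=cv2.INTER_CUBIC))
E
```

```text
pos [0.5117 0.0269 0.263 ] F [-16.5  -6.4   5.3] w 0.0097 t 7.2
angle 31.72222037565642
```

View pics/s3.png

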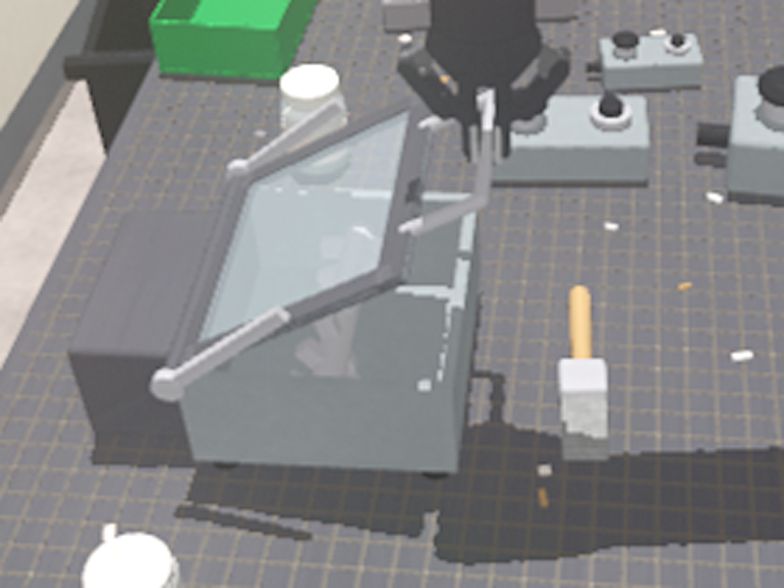

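The guard is at about 32°, nearly parallel to the index arms, and the bar is still between the pads. A sideways force of -16 N means my arc runs slightly too far towards the hinge, so I'll ease it.

>>> send_rows:
  commands:
    - {"fingers": 1,"xyz": [-4,0,0],"twist": 0}
    - {"fingers": 1,"xyz": [-10,3,0],"twist": 0}
    - {"fingers": 1,"xyz": [-16,7.5,0],"twist": 0}
    - {"fingers": 1,"xyz": [-16,7.5,0],"twist": 0}
    - {"fingers": 1,"xyz": [-16,7.5,0],"twist": 0}

```text
t: 7.75
ee_pos: [0.5212, 0.0271, 0.2784]
ee_rot: [0.507, 0.492, 0.508, -0.494]
ft_force: [-1.3, -5.8, -5.9]
gripper_width: 0.0093
```

>>> send_rows:
  commands:
    - {"fingers": 1,"xyz": [-6,4.5,0],"twist": 0}
    - {"fingers": 1,"xyz": [-12,9,0],"twist": 0}
    - {"fingers": 1,"xyz": [-18,13.5,0],"twist": 0}
    - {"fingers": 1,"xyz": [-18,13.5,0],"twist": 0}
    - {"fingers": 1,"xyz": [-18,13.5,0],"twist": 0}

```text
t: 8.25
ee_pos: [0.5343, 0.0274, 0.2965]
ee_rot: [0.507, 0.492, 0.508, -0.494]
ft_force: [-3.8, -5.8, -3.2]
gripper_width: 0.0098
```

>>> send_rows:
  commands:
    - {"fingers": 1,"xyz": [0,0,0],"twist": 0}
    - {"fingers": 1,"xyz": [0,0,0],"twist": 0}
    - {"fingers": 1,"xyz": [0,0,0],"twist": 0}

```text
t: 8.55
ee_pos: [0.5342, 0.0273, 0.2963]
ee_rot: [0.507, 0.492, 0.508, -0.494]
ft_force: [-3.5, -6.3, -3.4]
gripper_width: 0.0097
```

```bash
python3 - <<'E'
from h import *
plan(); p=state()['ee_pos']; print('angle z',np.degrees(np.arcsin((p[2]-.1158)/.28)),'angle x',np.degrees(np.arccos(1-(p[0]-.471)/.28)))
im,d=capture('side'); P=cloud('side',d); cv2.imwrite('pics/s4.png',cv2.resize(im[120:330,100:380],None,fx=2.8,fy=2.8,interpolation=cv2.INTER_CUBIC))
# guard side edges (y in shredder +-110..120) in the region above rim: angle about the hinge
H=np.array([.751,.035,.125]); Rm=R.from_euler('z',1.6,degrees=True).as_matrix(); Q=(P-H)@Rm
for lo,hi,n in((.100,.119,'guard +y edge'),(-.119,-.1,'guard -y edge'),(.126,.136,'index +y'),(-.136,-.126,'index -y')):
    m=(Q[...,1]>lo)&(Q[...,1]<hi)&(Q[...,2]>.03)&(Q[...,0]>-.25)&(Q[...,0]<-.04)
    q=Q[m]
    if len(q)>5: print(n,len(q),'slope deg',np.degrees(np.arctan(-np.polyfit(q[:,0],q[:,2],1)[0])).round(1),'about hinge',np.degrees(np.median(np.arctan2(q[:,2],-q[:,0]))).round(1))
m=(P[...,0]>.38)&(P[...,0]<.55)&(abs(P[...,1]+.305)<.05)&(P[...,2]>.055)&(P[...,2]<.1); q=P[m]; 
for c,n in(((.417,-.3105),'narrow'),((.506,-.304),'palm')):
    k=np.hypot(q[:,0]-c[0],q[:,1]-c[1])<.016; print(n,'top z',np.percentile(q[k,2],95).round(4) if k.any() else None)
E
```

```text
pos [0.5342 0.0273 0.2963] F [-3.5 -6.3 -3.4] w 0.0097 t 8.55
angle z 40.15074542671298 angle x 39.26787813380631
guard +y edge 404 slope deg 37.6 about hinge 40.8
guard -y edge 202 slope deg 38.8 about hinge 40.8
index +y 199 slope deg 38.9 about hinge 42.1
index -y 89 slope deg 39.0 about hinge 42.5
narrow top z 0.0753
palm top z 0.0848
```

View pics/s4.png

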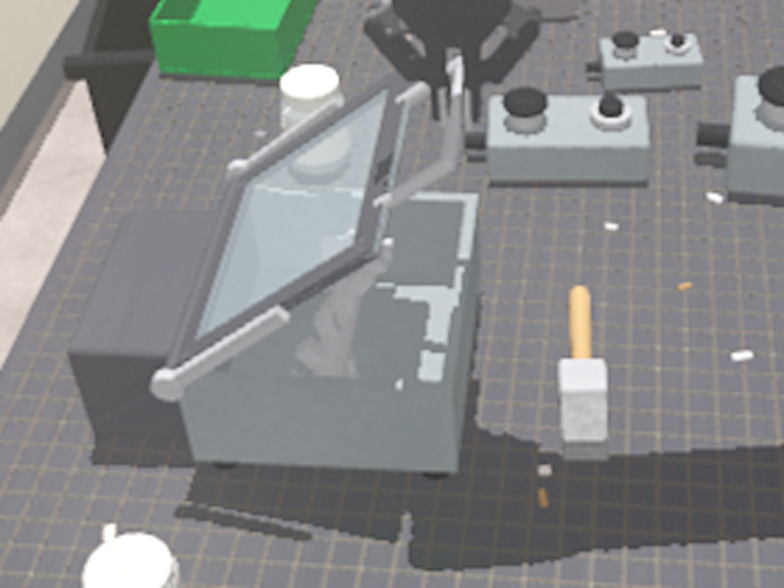

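The guard lines up with the index arms to within about 1.5°. The bar is held and steady, both buttons are up, and the brush and the jar in view look unmoved. Handing in.

```bash
python3 -c "
from bench import *
print(close_job())"
```

```text
the job is handed in; nothing more can be done
None
```

The job is handed in with the guard held by its bar at about 40°. No verdict is reported, so success rests on my own checks.

- **Button:** with the guard shut, I pressed the narrow button on the 170 x 90 mm station. It hit its hard stop: the last step added 9 N for 0.2 mm of travel. I then let it up and never touched the palm button.
- **Guard:** I gripped the bar and raised it along its arc. The arm position gives 39.3° and 40.2°, and the camera depth gives 37.6–40.8°. The slope fits of guard and index arms agree to within 1.3°, and the angles about the hinge to within 1.7°. All of these are inside the ±6° allowance.
- **Hold:** the tool position was steady to 0.2 mm over the last 0.3 s, with the fingers at 9.7 mm on the 12 mm bar. Finger contact force is not measured directly.
- **Rest of the scene:** both button tops read at their "up" heights, within about 3 mm of depth noise. The brush and the jar in the last side view look unmoved. I did not re-measure the tray, its contents or the other standing container, but the arm never went near them.

**Check that disagreed:** at about 32° the tool felt 16 N sideways because my arc ran slightly too far towards the hinge. I corrected it, and the sideways force was about 7 N at the end. The job ended at about 8.6 s of the 45 s allowed.

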